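# Set a revolving-die button press and lock its die wheel

### The arm

A 6-joint arm with a two-finger parallel gripper is mounted at the origin on the work surface. World frame = base frame: x ahead of the robot, y to its left, z up, the work surface at z = 0. Lengths are in mm, angles in rad, forces in N, time in s.
With the tool pointing down it reaches from about 300 to 1000 mm from the base axis. Payload 5.1 kg.
Tool frame: the origin (TCP) lies between the finger pads; the fingertips stand 14 mm ahead of it and the grasp point (between the pads) lies 5 mm behind it; z points along the fingers, y is the line along which they close (so a half turn about z gives the same grasp; the last joint's range is limited). The gripper opens to 95 mm and grips with 3 to 60 N. Pads are 20 mm wide; open, the fingers measure 119 mm over their backs; the gripper's body (75 mm by 180 mm) begins 59 mm behind the grasp point.
Start: joints at [-1.338, 0.124, 1.65, -0, 1.367, -0.083], TCP at [201.842, -617.855, 228.656] pointing down, gripper open.
Joint ranges: [-2.61, 2.61], [-1.02, 2.33], [0.03, 2.71], [-1.35, 4.49], [0.32, 2.68], [-2.91, 2.91]. Speed limits (rad/s): [2.57, 2.57, 3.14, 3.14, 3.14, 3.14].

### API

Orientations are given as a unit quaternion [x, y, z, w].
In Python, from station import sense, snapshot, bot gives the robot as it stands.
- The arm moves only by the tool carry_out, never from a script. Its argument "deltas" is a list of rows, each a list of 7 numbers: the shift along the world's x, y, z in mm, then the turn, a rotation vector about the world's x, y, z in rad, then the finger opening in mm, from 0 to 95.1. A call has 1 to 12 rows; each row is the pose to reach, as a shift and turn from the pose commanded when the call began; what a row does not reach only later rows make up. A row lasts 1/10 s, in which the tool goes at most 50 mm and 8.59 degrees, less where a joint would pass 70% of its speed; a pose out of reach is approached as far as the arm can. A call with a gripper value outside its range is refused whole. The fingers move at their own pace and stop on an object; the grip force is fixed at half the most. Time passes only in rows, so rows that repeat a pose let the fingers close. It gives the time, the measured TCP pose, the force, the opening and the grip force at its end, in the units of the state.
- sense(): the state, without advancing time (a new reading comes with each control period).
- snapshot(name): name is "scene" or "side" or "wrist"; returns a dict with "frame" (384x512x3 uint8, red, green, blue), "z_map" (384x512 float32, mm along the optical axis (not along the pixel's ray), 0 where there is no reading), "fx", "fy", "cx", "cy" (pixels), "dist" ([k1, k2, p1, p2, k3] as OpenCV has them; the pictures are not rectified), "R" (3x3) and "t" (3): a world point X has camera coordinates R X + t; the wrist camera has in their place "tool_from_camera" (4x4, takes a point from camera to tool coordinates, whose origin is the TCP and whose axes are the flange's). Camera axes: x right, y down, z forward; pixel columns grow to the right and rows downward; lengths in mm; the calibration is good to about 2 mm. A picture is of the moment at which its call begins: read the wrist's pose just before it.
- bot.close_job(): hands the job in; it is judged then, once.
The state is a dict: "time_s": time; "joint_positions": joint angles; "qvel": joint speeds; "effort": joint torques, N m; "tool_pos": TCP position; "orientation": TCP orientation; "force": force on the tool from outside, world axes, zero at the start; "wrist_torque": the same for the moment, N m; "finger_gap": finger opening in mm; "gripper_force": force on a finger pad.
Only numpy, scipy, OpenCV 4.12 (cv2) and the standard library are available. Lean on these libraries where they do the work, as an engineer would, in place of code of your own. Each camera call takes 0.05 s, during which the arm holds its last target. There are 200 camera calls.

### The job

Set the button press up for the largest buttons: turn the die wheel until the widest die stands wholly in the middle of the guard's window, then lock the wheel by throwing its toggle clamp over centre, right to its stop. The clamp's lever is stiff, so work it with the steel extension bar, never with the gripper itself; afterwards take the bar off and lay it flat on the bench again, open side down and clear of the press, and leave the other things on the bench where they are.

Things in the scene. Friction and masses are not known exactly. Their poses are not given: they have to be found in the camera images.
- press: button press fixed to the bench; origin on the die wheel's upright axis at bench level, x away from the operator, y to the left, z up. Green base plate 14 mm thick: x -135..135, y -145..200 mm, plus a tail 85 mm wide to y -260 that carries the toggle clamp. On it the level steel die wheel, radius 110 mm, top face at z 48 mm.
- column (a point): top of the press's steel column (38 mm thick), which stands at x 65, y 160 mm of the press, 370 mm high. The press head (z 140 to 420 mm) is swung aside on it, away from the wheel, over the far left of the bench, to about x 230, y 390 mm of the press.
- die_wheel (a joint): angle of the die wheel (rad), grows counter-clockwise seen from above; 0 and every whole turn = widest die in the middle of the window. Turns endlessly, with friction of about 0.2 N m, stays where it is left; the closed clamp locks it by a shoe on its rim.
- wheel_handle (a point): middle of the wheel's handle, on the wheel's axis, z 95 mm: a black bar 70 mm long, 14 mm thick, 30 mm tall (z 80 to 110 mm) on a hub 44 mm thick, turning with the wheel. This point's x axis runs along the handle and points to the widest die. Above the wheel nothing else is within 45 mm of the axis.
- widest_die (a point): centre of the top (z 60 mm) of the widest of six cup-shaped steel dies that stand on the wheel 84 mm from its axis, 60 degrees apart, 12 mm tall; turns with the wheel. Outside diameters, counter-clockwise from the widest: 38, 18, 26, 22, 30, 14 mm.
- window (a point): centre of the window in the guard, 84 mm from the wheel's axis on the press's -x side, z 67 mm: an opening 48 mm wide along the rim, 50 mm long radially. The guard is a green sheet (top at z 69 mm, from 48 to 131 mm off the axis) over the -x front of the wheel, about 72 degrees either side of the window; the rest of the wheel is open.
- clamp (a joint): toggle clamp's lever angle (rad), grows clockwise seen from above: 0 = open (start), dead point 1.20, closed at its stop 1.32. Light up to 0.6; then a sprung shoe meets the wheel's rim and pushes back, up to 1.0 N m near 0.87, falling to nothing at the dead point. Let go before the dead point it springs back; past it, it snaps to the stop and holds.
- clamp_pivot (a point): the lever's upright pivot at the lever's mid height, z 60 mm, at x 0, y -222 mm of the press; its bolt head is 16 mm across, top at z 72 mm. Below the lever is the clamp bed, top at z 32 mm (x -28..28, y -136..-248 mm of the press).
- clamp_lever: the clamp's short steel lever: level bar 14 mm wide, 14 mm tall (z 53 to 67 mm); origin at the pivot, x axis along the lever to its tip at 85 mm. In the press's frame it points 21 degrees clockwise of +x when open, 97 degrees clockwise of +x when closed, and sweeps free space on the press's -y side.
- lever_tip (a point): tip of the clamp lever at its mid height, 85 mm from the pivot.
- bar: extension bar: straight steel channel 180 mm long (x), 26 mm wide (y), 30 mm tall (z), about 0.28 kg, lying open side down; origin at the centre of its underside. Walls and top 3 mm thick: inside 20 mm wide, 27 mm deep, open below and at both ends, which are alike. It drops over the clamp lever from above with 3 mm to spare on each side and lengthens it.
- tack_tin: bystander: round tin with a paper label, 64 mm across, 55 mm tall; origin at the centre of its base.
- button_jar: bystander: round glass jar with a steel cap, 68 mm across, 62 mm tall; origin at the centre of its base.
- tape_measure: bystander: black tape-measure case about 70 mm across, 34 mm high; origin at the centre of its base.

How it is judged:
By the outcome, as a careful person would: the job done as asked, in the order asked, and still so for the second after the job is handed in, with the robot touching nothing.
It also fails if it takes over 69 s, if anything falls off the work surface, if the arm or the gripper's body presses on something with over 40 N, if the wrist force passes 120 N, or if a joint passes its speed limit or range.

## Working session

There is one attempt and no reset: what is moved stays moved. The work goes in short steps, Python scripts to look and compute and a tool call to move; the robot and the scene stay as the last step left them, time stands still between calls to the robot, and variables do not carry over. Pictures are saved under pics/ and viewed, at most 10 in all, crops included, and the job is handed in when it is done.

Besides the shell and the picture viewer there is one more tool, called after ">>>" as a command line: name --pt "numbers of a row" for each row, then --argument value for the rest. carry_out: Moves the arm, as the interface text tells. Its arguments: {"type":"object","properties":{"deltas":{"type":"array","items":{"type":"array","items":{"type":"number"}}}},"required":["deltas"]}

```bash
mkdir -p pics; cat > h.py <<'E'
import numpy as np, cv2
from station import sense, snapshot, bot
from scipy.spatial.transform import Rotation as Ro
def cam(name):
    s0=sense(); s=snapshot(name)
    if 'R' in s and name!='wrist': R=np.array(s['R']);t=np.array(s['t'])
    else:
        T=np.array(s['tool_from_camera']); Rt=Ro.from_quat(s0['orientation']).as_matrix()
        Rc=Rt@T[:3,:3]; c=Rt@T[:3,3]+np.array(s0['tool_pos']); R=Rc.T; t=-R@c
    s['R']=R; s['t']=t; s['K']=np.array([[s['fx'],0,s['cx']],[0,s['fy'],s['cy']],[0,0,1.]]); s['d']=np.array(s['dist'],float)
    return s
def ray(s,px,z):
    """pixels onto plane z"""
    u=cv2.undistortPoints(np.array(px,float).reshape(-1,1,2),s['K'],s['d']).reshape(-1,2)
    d=np.c_[u,np.ones(len(u))]@s['R']; c=-s['R'].T@s['t']
    return c+d*((z-c[2])/d[:,2])[:,None]
def cloud(s):
    h,w=s['z_map'].shape; v,u=np.mgrid[:h,:w]
    p=cv2.undistortPoints(np.c_[u.ravel(),v.ravel()].astype(float).reshape(-1,1,2),s['K'],s['d']).reshape(-1,2)
    X=np.c_[p,np.ones(len(p))]*s['z_map'].reshape(-1,1)
    return ((X-s['t'])@s['R']).reshape(h,w,3)
def proj(s,X): return cv2.projectPoints(np.array(X,float).reshape(-1,1,3),cv2.Rodrigues(s['R'])[0],s['t'],s['K'],s['d'])[0].reshape(-1,2)
def save(s,n,scale=1.5): cv2.imwrite('pics/'+n+'.png',cv2.resize(s['frame'][:,:,::-1],None,fx=scale,fy=scale))
E
python3 - <<'E'
from h import *
for n in ('scene','side'):
    s=cam(n); save(s,n+'0'); print(n,-s['R'].T@s['t'],s['fx'])
    P=cloud(s); np.save(n,P)
E
```

```text
scene [1382.51511559  607.92806532 1164.1774451 ] 435.2145385573628
side [  84.27036408 -854.67518786 1320.63434599] 496.82047857767935
```

View pics/scene0.png

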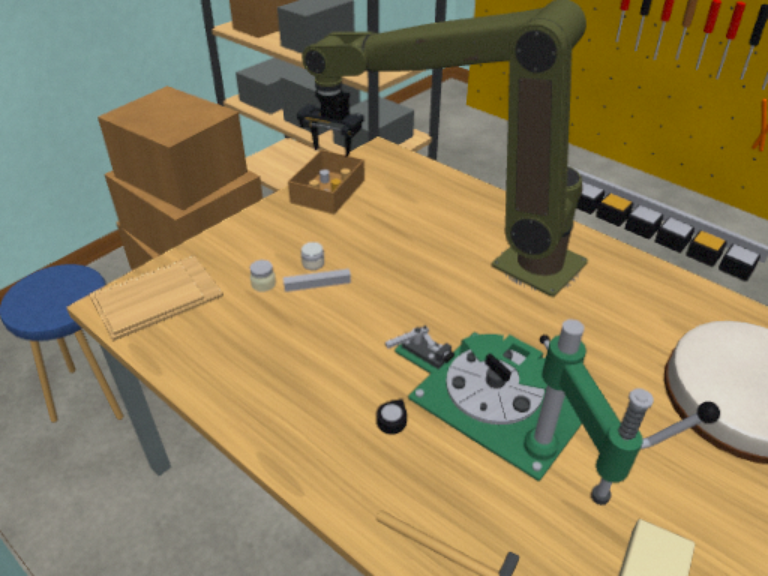

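View pics/side0.png

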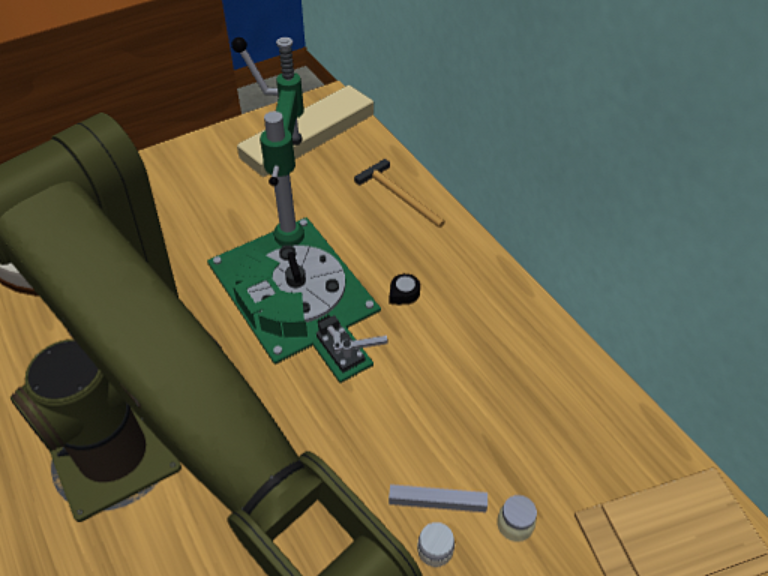

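Scene picture: the press is mid-bench, with the column top at about (572,328), handle (497,367) and lever from (422,332) to (388,344). The bar lies at (284,283)-(350,275) between the jar and the tin. Side picture: column top (275,118), handle (294,265), pivot about (341,343), lever tip (386,340), and bar (390,497)-(487,500).

```bash
cat > m.py <<'E'
from h import *
for n,pts in (('scene',dict(col=(572,328,370),h1=(488,357,110),h2=(507,376,110),tip=(389,344,67),piv=(423,330,72),barA=(284,283,30),barB=(350,275,30),tin=(312,248,55),jar=(262,268,62),tape=(392,413,34))),
 ('side',dict(col=(275,118,370),h1=(291,247,110),h2=(296,280,110),tip=(386,340,67),piv=(341,343,72),barA=(390,490,30),barB=(487,497,30)))):
    s=cam(n);P=np.load(n+'.npy')
    for k,(u,v,z) in pts.items():
        print(n,k,ray(s,[(u/1.5,v/1.5)],z)[0].round(),'depth',P[int(v/1.5),int(u/1.5)].round())
    f=s['frame'].astype(int); hsv=cv2.cvtColor(s['frame'],cv2.COLOR_RGB2HSV)
    g=(hsv[...,0]>65)&(hsv[...,0]<90)&(hsv[...,1]>130)&(abs(P[...,2]-14)<5)
    q=P[g][:,:2]; r=cv2.minAreaRect(q.astype(np.float32)); print('green',len(q),r, cv2.boxPoints(r).round())
    # steel bar points
    b=(abs(P[...,2]-30)<4)&(hsv[...,1]<60)&(P[...,0]>200)&(P[...,1]<-300)
    c,l,st,ce=cv2.connectedComponentsWithStats(b.astype(np.uint8))
    for i in range(1,c):
        if st[i,4]>60: print('z30 comp',st[i,4],ce[i]*1.5,cv2.minAreaRect(P[l==i][:,:2].astype(np.float32)))
E
python3 m.py
```

```text
scene col [558. 330. 370.] depth [558. 329. 372.]
scene h1 [492. 142. 110.] depth [489. 139. 105.]
scene h2 [512. 204. 110.] depth [503. 200. 102.]
scene tip [573. -75.  67.] depth [573. -77.  68.]
scene piv [489. -41.  72.] depth [488. -42.  71.]
scene barA [ 559. -455.   30.] depth [ 537. -486.    2.]
scene barB [ 420. -346.   30.] depth [ 393. -374.   -0.]
scene tin [ 425. -484.   55.] depth [ 424. -486.   55.]
scene jar [ 580. -515.   62.] depth [ 579. -520.   62.]
scene tape [702.  44.  34.] depth [702.  42.  35.]
green 1859 ((519.4007568359375, 140.4388427734375), (223.33096313476562, 453.5171203613281), 1.642998218536377) [[401. 364.]
 [414. -89.]
 [638. -83.]
 [625. 370.]]
z30 comp 188 [315.01595745 276.60638298] ((483.84271240234375, -409.94427490234375), (34.128021240234375, 176.0005645751953), 51.24508285522461)
side col [552. 322. 370.] depth [550. 321. 374.]
side h1 [505. 211. 110.] depth [523. 258.  60.]
side h2 [470. 119. 110.] depth [475. 134.  96.]
side tip [567. -89.  67.] depth [569. -84.  63.]
side piv [482. -50.  72.] depth [495. -22.  33.]
side barA [ 409. -358.   30.] depth [ 408. -359.   36.]
side barB [ 552. -463.   30.] depth [ 551. -461.   30.]
green 2036 ((487.25665283203125, 137.70416259765625), (268.88018798828125, 461.83087158203125), 0.9108198881149292) [[349. 366.]
 [357. -95.]
 [625. -91.]
 [618. 371.]]
z30 comp 522 [437.6637931  495.58333333] ((476.5945129394531, -413.1895751953125), (30.135334014892578, 178.16261291503906), 53.332374572753906)
```

>>> carry_out --pt "20 0 50 0 0 0 95" --pt "40 30 90 0 0 0 95" --pt "60 70 120 0 0 0 95" --pt "120 320 130 0 0 0 95" --pt "120 320 130 0 0 0 95" --pt "120 320 130 0 0 0 95" --pt "120 320 130 0 0 0 95" --pt "120 320 130 0 0 0 95" --pt "200 560 130 0 0 0 95" --pt "200 560 130 0 0 0 95" --pt "200 560 130 0 0 0 95" --pt "200 560 130 0 0 0 95"

```text
time_s: 1.4
tool_pos: [380.3, -121.4, 358.5]
orientation: [0.988, 0.157, 0.0, 0.0]
force: [1.2, -0.4, -0.1]
finger_gap: 95.2
gripper_force: 0.0
```

>>> carry_out --pt "60 175 0 0 0 0 60" --pt "60 175 0 0 0 0 60" --pt "60 175 0 0 0 0 60" --pt "60 175 0 0 0 0 60" --pt "60 175 0 0 0 0 60" --pt "60 175 0 0 0 0 60" --pt "60 175 0 0 0 0 60"

```text
time_s: 2.1
tool_pos: [440.2, 51.0, 358.3]
orientation: [0.988, 0.157, -0.0, 0.0]
force: [-0.1, -0.2, -0.5]
finger_gap: 59.8
gripper_force: 0.0
```

```bash
python3 - <<'E'
from h import *
s=cam('wrist'); save(s,'w1'); c=sense(); print(c['tool_pos'],c['joint_positions'],Ro.from_quat(c['orientation']).as_matrix().round(2)); np.save('w',cloud(s))
import pickle; pickle.dump(s,open('w.pkl','wb')); print(-s['R'].T@s['t'])
E
```

```text
[440.17582919  50.69929258 358.41320433] [-6.39290558e-03 -3.96535854e-01  1.90465837e+00 -3.16114679e-04
  1.63340125e+00  1.25027334e+00] [[ 0.95  0.31  0.  ]
 [ 0.31 -0.95 -0.  ]
 [-0.    0.   -1.  ]]
[511.03578117  74.07149002 514.6208579 ]
```

View pics/w1.png

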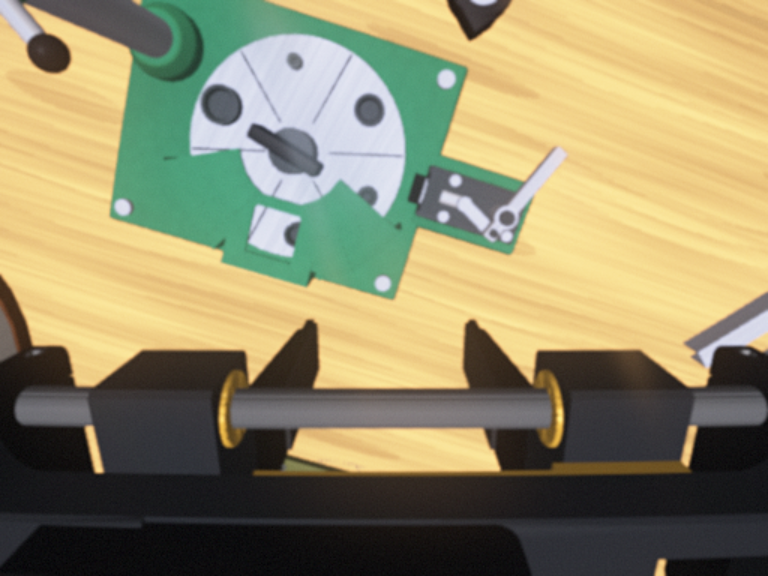

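Wrist picture: handle (253,130)-(318,168), widest die (222,104), pivot bolt (507,217), lever tip (561,154), window centre about (275,231). Base plate corners are at (466,68), (111,215) and (394,298).

```bash
cat > m2.py <<'E'
from h import *
import pickle
s=pickle.load(open('w.pkl','rb')); P=np.load('w.npy')
pts=dict(die=(222,104,60),piv=(507,217,72),tip=(561,154,67),h1=(253,130,110),h2=(318,168,110),cBR=(466,68,14),cFL=(111,215,14),cFR=(394,298,14),win=(275,231,69))
o={}
for k,(u,v,z) in pts.items():
    o[k]=ray(s,[(u/1.5,v/1.5)],z)[0]; print(k,o[k].round(1),'depth',P[int(v/1.5),int(u/1.5)].round())
# wheel: similarity fit of known press-frame points
src=np.array([[135,-145],[-135,200],[-135,-145],[0,-222]]);dst=np.array([o[k][:2] for k in('cBR','cFL','cFR','piv')])
a,b=src-src.mean(0),dst-dst.mean(0)
th=np.arctan2((a[:,0]*b[:,1]-a[:,1]*b[:,0]).sum(),(a*b).sum()); R=np.array([[np.cos(th),-np.sin(th)],[np.sin(th),np.cos(th)]])
t=dst.mean(0)-R@src.mean(0); print('press',t,np.degrees(th),'res',(dst-src@R.T-t).round(1).tolist())
h=lambda w:np.degrees(np.arctan2(w[1],w[0]))-np.degrees(th)
print('die ang',h(o['die'][:2]-t),np.linalg.norm(o['die'][:2]-t),'handle',h((o['h1']-o['h2'])[:2]),'mid',(o['h1']+o['h2'])/2,np.linalg.norm((o['h1']-o['h2'])[:2]),'lever',h((o['tip']-o['piv'])[:2]),np.linalg.norm((o['tip']-o['piv'])[:2]),'win',R.T@(o['win'][:2]-t))
E
python3 m2.py
```

```text
die [512.1 246.3  60. ] depth [513. 250.  52.]
piv [495.8 -53.9  72. ] depth [497. -54.  72.]
tip [569.9 -83.   67. ] depth [571. -82.  68.]
h1 [499.2 196.5 110. ] depth [500. 198. 109.]
h2 [485.4 133.4 110. ] depth [485. 134. 106.]
cBR [625.7  28.   14. ] depth [626.  29.  12.]
cFL [356.7 360.3  14. ] depth [357. 360.  14.]
cFR [362.8  21.1  14. ] depth [364.  23.  15.]
win [409.4 164.2  69. ] depth [405. 169.  49.]
press [492.62654454 167.48531203] 1.020426168579318 res [[-4.5, 3.1], [2.7, -4.7], [2.6, 1.0], [-0.7, 0.6]]
die ang 75.13280398109256 81.17355414513545 handle 76.68330922867656 mid [492.28645219 164.91574996 110.        ] 64.56138921094872 lever -22.478979944689577 79.54382641766618 win [-83.27651756  -1.75578333]
```

>>> carry_out --pt "20 40 0 0 0 0.15 45" --pt "40 80 -20 0 0 0.3 45" --pt "52 116 -60 0 0 0.45 45" --pt "52 116 -100 0 0 0.6 45" --pt "52 116 -140 0 0 0.75 45" --pt "52 116 -180 0 0 0.9 45" --pt "52 116 -200 0 0 1.037 45" --pt "52 116 -235 0 0 1.037 45" --pt "52 116 -268 0 0 1.037 45" --pt "52 116 -268 0 0 1.037 45" --pt "52 116 -268 0 0 1.037 0" --pt "52 116 -268 0 0 1.037 0"

```text
time_s: 3.35
tool_pos: [493.2, 167.2, 94.2]
orientation: [0.781, 0.625, 0.001, -0.001]
force: [-5.5, 0.8, 14.4]
finger_gap: 34.1
gripper_force: 7.1
```

>>> carry_out --pt "0 0 0 0 0 0 0" --pt "0 0 0 0 0 0 0" --pt "0 0 0 0 0 0 0" --pt "0 0 0 0 0 0 0"

```text
time_s: 3.75
tool_pos: [490.6, 167.9, 94.1]
orientation: [0.781, 0.625, -0.002, -0.003]
force: [-20.0, 3.4, 23.6]
finger_gap: 14.0
gripper_force: 40.4
```

>>> carry_out --pt "-2 1 6 0 0 0 0" --pt "-3 1 8 0 0 0 0" --pt "-3 1 8 0 0 0 0"

```text
time_s: 4.05
tool_pos: [490.5, 167.8, 94.3]
orientation: [0.781, 0.625, 0.003, 0.001]
force: [18.7, 7.6, -27.0]
finger_gap: 13.5
gripper_force: 31.0
```

>>> carry_out --pt "1.3 -0.3 -3.5 0 0 0 0" --pt "1.3 -0.3 -3.5 0 0 0 0"

```text
time_s: 4.25
tool_pos: [490.5, 167.8, 94.3]
orientation: [0.781, 0.625, 0.0, -0.001]
force: [-0.3, 4.2, -3.3]
finger_gap: 14.1
gripper_force: 31.1
```

>>> carry_out --pt "0 0 0 0 0 0.1 0" --pt "0 0 0 0 0 0.24 0" --pt "0 0 0 0 0 0.38 0" --pt "0 0 0 0 0 0.52 0" --pt "0 0 0 0 0 0.66 0" --pt "0 0 0 0 0 0.8 0" --pt "0 0 0 0 0 0.9 0" --pt "0 0 0 0 0 0.9 0"

```text
time_s: 5.05
tool_pos: [490.4, 167.8, 94.3]
orientation: [0.431, 0.903, 0.0, -0.0]
force: [0.6, 4.0, -5.2]
finger_gap: 13.7
gripper_force: 31.4
```

>>> carry_out --pt "0 0 0 0 0 0.14 0" --pt "0 0 0 0 0 0.28 0" --pt "0 0 0 0 0 0.42 0" --pt "0 0 0 0 0 0.56 0" --pt "0 0 0 0 0 0.7 0" --pt "0 0 0 0 0 0.82 0" --pt "0 0 0 0 0 0.906 0" --pt "0 0 0 0 0 0.906 0"

```text
time_s: 5.85
tool_pos: [490.4, 167.7, 94.3]
orientation: [-0.007, 1.0, 0.0, -0.0]
force: [0.9, 3.5, -5.5]
finger_gap: 14.1
gripper_force: 31.1
```

```bash
python3 - <<'E'
from h import *
R=Ro.from_quat(sense()['orientation']).as_matrix(); print(np.degrees(np.arctan2(R[1,0],R[0,0])),sense()['wrist_torque'],sense()['joint_positions'])
E
```

```text
-179.1735274866238 [ 0.62715881 -0.25491646  0.20367089] [ 2.25873941e-01 -4.23096398e-02  2.05918917e+00  2.35230418e-04
  1.12545509e+00 -1.35944844e+00]
```

>>> carry_out --pt "0 0 0 0 0 0 50" --pt "0 0 0 0 0 0 50" --pt "0 0 0 0 0 0 50" --pt "0 0 40 0 0 0 50" --pt "20 0 90 0 0 0 50" --pt "40 0 140 0 0 0 50" --pt "50 -20 190 0 0 0 50" --pt "50 -20 230 0 0 0 50" --pt "50 -20 230 0 0 0 50"

```text
time_s: 6.75
tool_pos: [544.2, 148.1, 335.0]
orientation: [-0.008, 1.0, 0.001, 0.008]
force: [0.4, 0.5, 0.3]
finger_gap: 50.1
gripper_force: 0.0
```

```bash
python3 - <<'E'
from h import *
import pickle
s=cam('wrist'); save(s,'w2'); np.save('w2',cloud(s)); pickle.dump(s,open('w2.pkl','wb'))
E
```

```text
(no output)
```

View pics/w2.png

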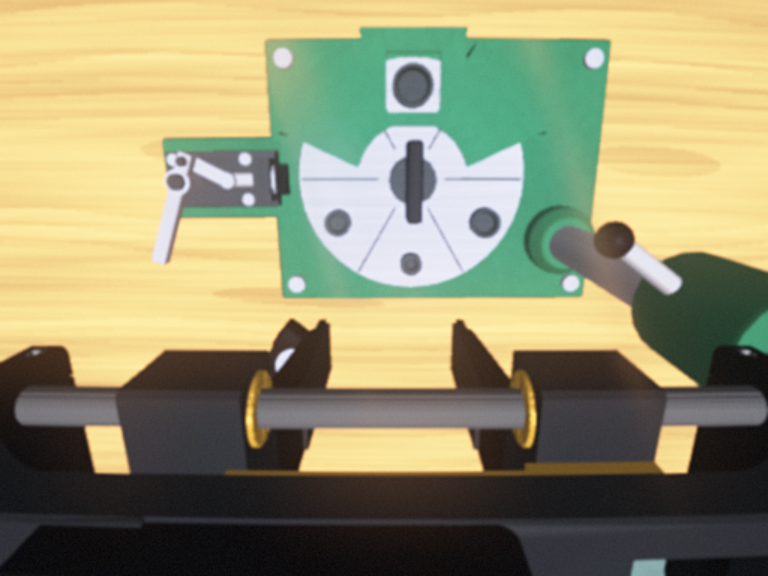

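The die at (413,85) stands centred in the window (386-440). Next I re-measure the pivot, lever and die from this view.

```bash
python3 - <<'E'
from h import *
import pickle
s=pickle.load(open('w2.pkl','rb')); P=np.load('w2.npy')
for k,(u,v,z) in dict(die=(413,85,60),win=(413,84,69),piv=(177,183,72),tip=(160,262,67),hub=(414,182,110),c1=(266,41,14),c2=(610,41,14),c3=(582,297,14),c4=(282,297,14)).items():
    print(k,ray(s,[(u/1.5,v/1.5)],z)[0].round(1),P[int(v/1.5),int(u/1.5)].round())
# lever pixels
f=cv2.cvtColor(s['frame'],cv2.COLOR_RGB2HSV); m=(f[...,1]<50)&(f[...,2]>120)&(abs(P[...,2]-66)<6)&(P[...,1]<0)
q=P[m][:,:2].astype(np.float32); print(m.sum(),cv2.minAreaRect(q),cv2.fitLine(q,cv2.DIST_HUBER,0,.01,.01).ravel(), q.min(0),q.max(0))
E
```

```text
die [407.3 167.1  60. ] [406. 167.  54.]
win [407.8 166.6  69. ] [406. 167.  54.]
piv [496.3 -51.4  72. ] [496. -52.  72.]
tip [573.8 -79.8  67. ] [573. -81.  67.]
hub [490.6 167.7 110. ] [490. 168. 110.]
c1 [362.   23.9  14. ] [361.  23.  13.]
c2 [355.2 362.9  14. ] [355. 361.  16.]
c3 [621.  368.9  14. ] [626. 376.  -1.]
c4 [626.  27.  14.] [630.  24.   2.]
806 ((520.6659545898438, -64.58308410644531), (23.47711944580078, 111.95759582519531), 65.64370727539062) [ 9.2894721e-01 -3.7021226e-01  5.2210614e+02 -6.1540401e+01] [467.82822 -87.03287] [574.447    -38.192165]
```

>>> carry_out --pt "0 -40 0 0 0 0 50" --pt "0 -90 0 0 0 -0.1 50" --pt "0 -140 0 0 0 -0.2 50" --pt "0 -190 0 0 0 -0.3 50" --pt "0 -240 0 0 0 -0.4 50" --pt "0 -290 0 0 0 -0.5 50" --pt "0 -340 0 0 0 -0.6 50" --pt "0 -390 0 0 0 -0.66 50" --pt "0 -440 -10 0 0 -0.66 50" --pt "0 -490 -20 0 0 -0.66 50" --pt "0 -540 -30 0 0 -0.66 50" --pt "-13 -590 -44 0 0 -0.66 50"

```text
time_s: 8.0
tool_pos: [528.9, -437.2, 280.5]
orientation: [0.316, 0.949, 0.0, -0.001]
force: [0.9, 0.8, -0.5]
finger_gap: 50.1
gripper_force: 0.0
```

>>> carry_out --pt "0 0 0 0 0 0 50" --pt "0 0 0 0 0 0 50" --pt "0 0 0 0 0 0 50"

```text
time_s: 8.3
tool_pos: [529.3, -434.5, 282.2]
orientation: [0.316, 0.949, 0.0, -0.0]
force: [0.6, 0.0, -0.2]
finger_gap: 49.9
gripper_force: 0.0
```

```bash
cat > bar.py <<'E'
from h import *
import sys
s=cam('wrist'); save(s,sys.argv[1]); P=cloud(s); c=sense(); R=Ro.from_quat(c['orientation']).as_matrix()
f=cv2.cvtColor(s['frame'],cv2.COLOR_RGB2HSV); m=((f[...,1]<60)&(abs(P[...,2]-30)<4)).astype(np.uint8)
n,l,st,ce=cv2.connectedComponentsWithStats(m)
for i in range(1,n):
    if st[i,4]>300:
        v,u=np.nonzero(l==i); q=ray(s,np.c_[u,v],30)[:,:2].astype(np.float32)
        print(st[i,4],ce[i]*1.5,cv2.minAreaRect(q),q.min(0),q.max(0))
print(c['tool_pos'],np.degrees(np.arctan2(R[1,0],R[0,0])),c['joint_positions'])
E
python3 bar.py w3
```

```text
2616 [377.63130734 179.94495413] ((481.119873046875, -412.79443359375), (25.813518524169922, 178.99887084960938), 53.2232780456543) [ 402.43903 -475.61838] [ 559.67365 -348.9682 ]
[ 529.60813623 -434.33471237  282.80243829] 143.24254509151146 [-7.65298112e-01  1.72750524e-01  1.50548182e+00  2.00288924e-04
  1.46320165e+00 -1.69457733e+00]
```

View pics/w3.png

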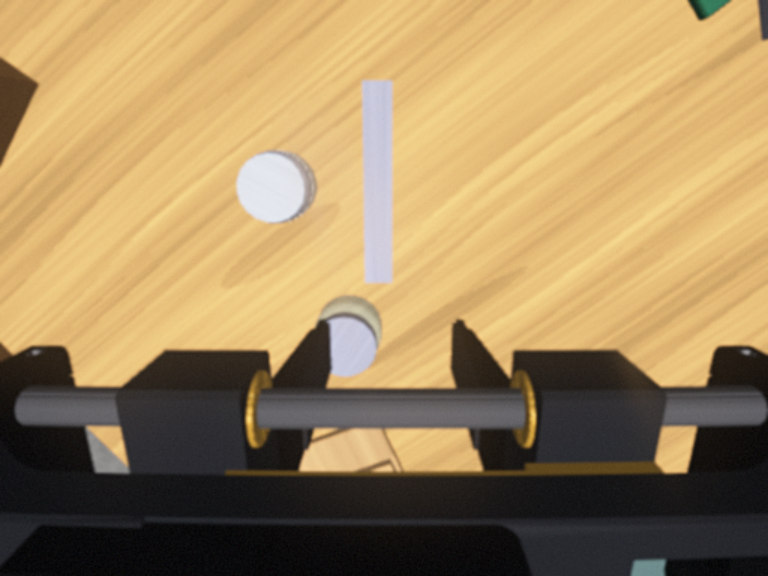

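The bar is at (377,180), 26 by 179 mm as it should be, aligned with the tool; the tin (275,187) leaves room for the finger.

>>> carry_out --pt "-25 11 -40 0 0 0 50" --pt "-48.5 21.5 -80 0 0 0 50" --pt "-48.5 21.5 -120 0 0 0 50" --pt "-48.5 21.5 -160 0 0 0 50" --pt "-48.5 21.5 -200 0 0 0 50" --pt "-48.5 21.5 -220 0 0 0 50" --pt "-48.5 21.5 -220 0 0 0 50" --pt "-48.5 21.5 -220 0 0 0 50"

```text
time_s: 9.15
tool_pos: [481.6, -413.6, 63.8]
orientation: [0.315, 0.949, -0.0, 0.001]
force: [-0.4, -0.4, 0.6]
finger_gap: 49.8
gripper_force: 0.0
```

>>> carry_out --pt "-0.5 0.8 -30 0 0 0 50" --pt "-0.5 0.8 -44 0 0 0 50" --pt "-0.5 0.8 -44 0 0 0 50" --pt "-0.5 0.8 -44 0 0 0 0" --pt "-0.5 0.8 -44 0 0 0 0" --pt "-0.5 0.8 -44 0 0 0 0" --pt "-0.5 0.8 -44 0 0 0 0" --pt "-0.5 0.8 -44 0 0 0 0" --pt "-0.5 0.8 -44 0 0 0 0"

```text
time_s: 10.05
tool_pos: [480.8, -413.8, 19.8]
orientation: [0.316, 0.949, -0.0, 0.001]
force: [0.3, 1.3, 5.6]
finger_gap: 26.1
gripper_force: 30.0
```

>>> carry_out --pt "0 0 30 0 0 0 0" --pt "0 0 70 0 0 0 0" --pt "0 0 110 0 0 0 0" --pt "15 40 130 0 0 0.04 0" --pt "30 80 130 0 0 0.08 0" --pt "47 120 130 0 0 0.12 0" --pt "63 160 130 0 0 0.16 0" --pt "78 200 130 0 0 0.2 0" --pt "94 240 130 0 0 0.24 0" --pt "110 280 130 0 0 0.28 0" --pt "123 321 125 0 0 0.298 0" --pt "123 321 110 0 0 0.298 0"

```text
time_s: 11.25
tool_pos: [604.6, -88.0, 128.8]
orientation: [0.169, 0.986, 0.001, 0.001]
force: [0.6, -0.2, -3.2]
finger_gap: 26.1
gripper_force: 30.0
```

>>> carry_out --pt "0 0 0 0 0 0 0" --pt "0 0 0 0 0 0 0"

```text
time_s: 11.45
tool_pos: [601.9, -92.9, 127.0]
orientation: [0.172, 0.985, -0.0, -0.002]
force: [-0.4, -0.2, -2.6]
finger_gap: 26.0
gripper_force: 30.0
```

```bash
python3 - <<'E'
from h import *
import pickle
s=cam('wrist'); save(s,'w4'); np.save('w4',cloud(s)); pickle.dump(s,open('w4.pkl','wb'))
c=sense();R=Ro.from_quat(c['orientation']).as_matrix();print(c['tool_pos'],np.degrees(np.arctan2(R[1,0],R[0,0])),c['force'])
E
```

```text
[602.43102574 -93.34417104 127.90356776] 160.16734117334443 [-0.25957409 -0.3530319  -2.42466489]
```

View pics/w4.png

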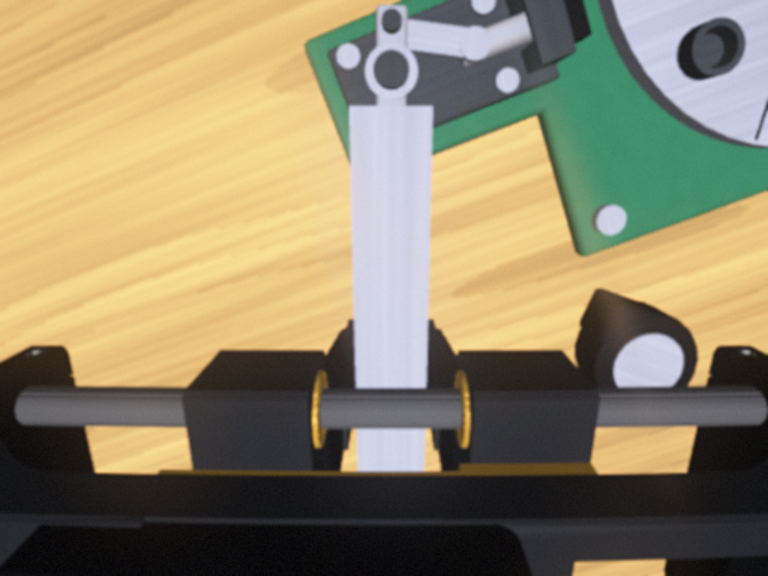

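Picture: the bar's near end (350-433, row 105) sits over the lever, with the pivot bolt at (391,70) and the lever stub at (378-406, row 98).

```bash
python3 - <<'E'
from h import *
import pickle
s=pickle.load(open('w4.pkl','rb')); P=np.load('w4.npy')
a=np.radians(160.17); x=np.array([np.cos(a),np.sin(a)]); y=np.array([x[1],-x[0]])
t=np.array([602.4,-93.3])
for k,(u,v,z) in dict(endL=(350,106,138),endR=(433,106,138),end=(391.5,106,138),lowL=(353.5,300,138),lowR=(430,300,138),piv=(391,70,72),lev=(392,98,67),tail=(391,10,67)).items():
    r=ray(s,[(u/1.5,v/1.5)],z)[0]; print(k,r.round(1),P[int(v/1.5),int(u/1.5)].round(),'tool along/lat',(x@(r[:2]-t)).round(1),(y@(r[:2]-t)).round(1))
E
```

```text
endL [513.  -73.8 138. ] [498. -78.  33.] tool along/lat 90.7 -12.0
endR [521.7 -49.6 138. ] [512. -37.  32.] tool along/lat 90.8 13.7
end [517.3 -61.7 138. ] [509. -59.  67.] tool along/lat 90.7 0.8
lowL [572.1 -95.3 138. ] [ 609. -122.   -1.] tool along/lat 27.8 -12.2
lowR [581.  -70.5 138. ] [626. -74.  -0.] tool along/lat 27.8 14.2
piv [495.7 -54.1  72. ] [495. -54.  72.] tool along/lat 113.6 0.7
lev [506.3 -57.4  67. ] [506. -58.  67.] tool along/lat 102.6 1.1
tail [471.5 -45.4  67. ] [473. -46.  73.] tool along/lat 139.3 0.6
```

>>> carry_out --pt "0 0 -20 0 0 0 0" --pt "0 0 -35 0 0 0 0" --pt "0 0 -45 0 0 0 0" --pt "0 0 -53 0 0 0 0" --pt "0 0 -60 0 0 0 0" --pt "0 0 -65 0 0 0 0" --pt "0 0 -65 0 0 0 0"

```text
time_s: 12.2
tool_pos: [602.8, -92.2, 62.9]
orientation: [0.172, 0.985, 0.0, -0.001]
force: [-1.2, 0.1, -3.2]
finger_gap: 26.1
gripper_force: 30.0
```

```bash
python3 -c "
import numpy as np
p=np.array([107.1,-38.2]);r=np.hypot(*p);a=np.arctan2(p[1],p[0])
print([[*(r*np.array([np.cos(a-f),np.sin(a-f)])-p).round(1).tolist(),0,0,0,-round(f,2),0] for f in np.r_[np.arange(.1,1.21,.1),1.25,1.32,1.35,1.38]])"
```

```text
[[-4.3, -10.5, 0, 0, 0, np.float64(-0.1), 0], [-9.7, -20.5, 0, 0, 0, np.float64(-0.2), 0], [-16.1, -29.9, 0, 0, 0, np.float64(-0.3), 0], [-23.3, -38.7, 0, 0, 0, np.float64(-0.4), 0], [-31.4, -46.7, 0, 0, 0, np.float64(-0.5), 0], [-40.3, -53.8, 0, 0, 0, np.float64(-0.6), 0], [-49.8, -60.0, 0, 0, 0, np.float64(-0.7), 0], [-59.9, -65.2, 0, 0, 0, np.float64(-0.8), 0], [-70.4, -69.4, 0, 0, 0, np.float64(-0.9), 0], [-81.4, -72.6, 0, 0, 0, np.float64(-1.0), 0], [-92.6, -74.6, 0, 0, 0, np.float64(-1.1), 0], [-103.9, -75.5, 0, 0, 0, np.float64(-1.2), 0], [-109.6, -75.5, 0, 0, 0, np.float64(-1.25), 0], [-117.5, -75.0, 0, 0, 0, np.float64(-1.32), 0], [-120.9, -74.7, 0, 0, 0, np.float64(-1.35), 0], [-124.3, -74.2, 0, 0, 0, np.float64(-1.38), 0]]
```

>>> carry_out --pt "-4.3 -10.5 0 0 0 -0.1 0" --pt "-9.7 -20.5 0 0 0 -0.2 0" --pt "-16.1 -29.9 0 0 0 -0.3 0" --pt "-23.3 -38.7 0 0 0 -0.4 0" --pt "-31.4 -46.7 0 0 0 -0.5 0" --pt "-40.3 -53.8 0 0 0 -0.6 0" --pt "-49.8 -60.0 0 0 0 -0.7 0" --pt "-49.8 -60.0 0 0 0 -0.7 0"

```text
time_s: 13.0
tool_pos: [553.5, -152.9, 64.4]
orientation: [0.499, 0.866, 0.0, 0.001]
force: [0.6, 0.1, -2.6]
finger_gap: 25.8
gripper_force: 30.0
```

>>> carry_out --pt "-10.1 -5.2 0 0 0 -0.1 0" --pt "-20.6 -9.4 0 0 0 -0.2 0" --pt "-31.6 -12.6 0 0 0 -0.3 0" --pt "-42.8 -14.6 0 0 0 -0.4 0" --pt "-54.1 -15.5 0 0 0 -0.5 0" --pt "-59.8 -15.5 0 0 0 -0.55 0" --pt "-67.7 -15.0 0 0 0 -0.62 0" --pt "-67.7 -15.0 0 0 0 -0.62 0" --pt "-67.7 -15.0 0 0 0 -0.62 0"

```text
time_s: 13.9
tool_pos: [486.1, -167.2, 63.9]
orientation: [0.739, 0.674, 0.0, 0.0]
force: [-0.6, -0.3, -2.8]
finger_gap: 25.7
gripper_force: 30.0
```

```bash
python3 - <<'E'
from h import *
import pickle
s=cam('wrist'); save(s,'w5'); np.save('w5',cloud(s)); pickle.dump(s,open('w5.pkl','wb'))
c=sense();R=Ro.from_quat(c['orientation']).as_matrix();print(c['tool_pos'],np.degrees(np.arctan2(R[1,0],R[0,0])),c['force'],c['wrist_torque'])
E
```

```text
[ 486.11715492 -167.23733962   63.85171995] 84.75258831242786 [ 0.07290683  0.58892735 -3.23156943] [-0.02434395 -0.1314838   0.02194681]
```

View pics/w5.png

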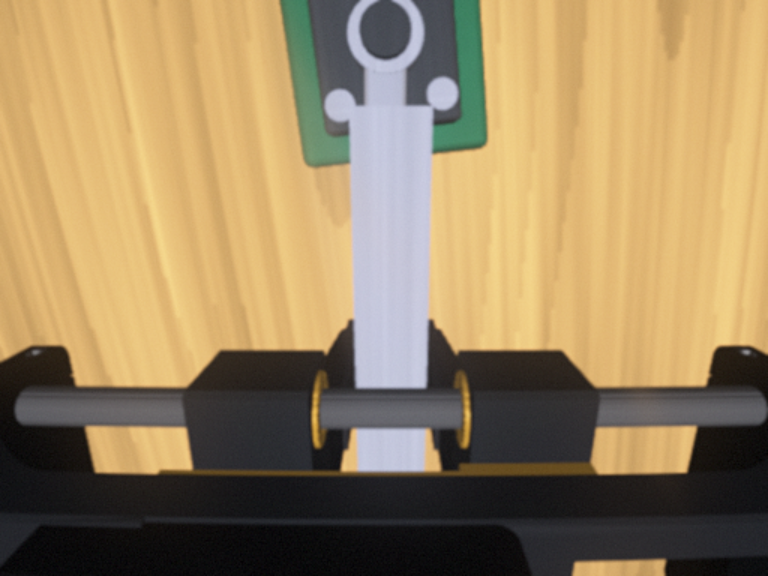

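The lever at (385, 70-105) lines up with the bar and there is no side force, so it has snapped over. I'll push gently a little further to confirm it is on the stop.

>>> carry_out --pt "-3.4 0.3 0 0 0 -0.03 0" --pt "-6.8 0.8 0 0 0 -0.06 0" --pt "-6.8 0.8 0 0 0 -0.06 0"

```text
time_s: 14.25
tool_pos: [478.7, -166.4, 63.6]
orientation: [0.76, 0.65, 0.0, 0.0]
force: [-0.1, 0.7, -2.2]
finger_gap: 25.9
gripper_force: 30.0
```

>>> carry_out --pt "-2.8 0.4 0 0 0 -0.025 0" --pt "-5.6 0.9 0 0 0 -0.05 0" --pt "-5.6 0.9 0 0 0 -0.05 0"

```text
time_s: 14.55
tool_pos: [476.6, -165.8, 64.2]
orientation: [0.776, 0.631, 0.003, 0.004]
force: [13.6, 1.3, -11.0]
finger_gap: 25.8
gripper_force: 30.0
```

```bash
python3 - <<'E'
from h import *
import pickle
s=cam('wrist'); np.save('w6',cloud(s)); pickle.dump(s,open('w6.pkl','wb'))
cv2.imwrite('pics/w6.png',cv2.resize(s['frame'][:130,170:350,::-1],None,fx=3,fy=3))
c=sense();R=Ro.from_quat(c['orientation']).as_matrix();print(c['tool_pos'],np.degrees(np.arctan2(R[1,0],R[0,0])),c['force'],c['wrist_torque'])
E
```

```text
[ 476.61585496 -165.8257575    64.18890855] 78.20334229259164 [ 13.15172854   0.91075191 -11.45128916] [-0.10765698 -2.29169763 -0.1459413 ]
```

View pics/w6.png

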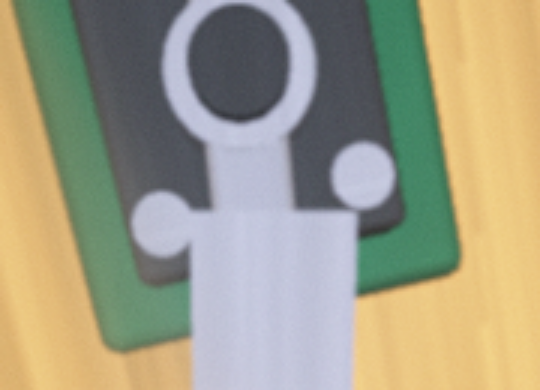

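Contact came with 14 N at the stop. I'll recentre the bar on the lever and lift off.

>>> carry_out --pt "5.6 -0.9 0 0 0 0.05 0" --pt "11 -1.5 0 0 0 0.095 0" --pt "11 -1.5 0 0 0 0.095 0" --pt "11 -1.5 5 0 0 0.095 0" --pt "11 -1.5 12 0 0 0.095 0" --pt "11 -1.5 20 0 0 0.095 0"

```text
time_s: 15.2
tool_pos: [484.0, -167.1, 84.1]
orientation: [0.745, 0.667, -0.0, -0.0]
force: [0.6, -0.2, -3.3]
finger_gap: 26.0
gripper_force: 30.0
```

>>> carry_out --pt "0 0 40 0 0 0 0" --pt "0 -40 50 0 0 0 0" --pt "0 -85 50 0 0 0 0" --pt "0 -130 40 0 0 0 0" --pt "0 -150 10 0 0 0 0" --pt "0 -150 -25 0 0 0 0" --pt "0 -150 -50 0 0 0 0" --pt "0 -150 -59 0 0 0 0" --pt "0 -150 -63 0 0 0 0" --pt "0 -150 -63 0 0 0 0" --pt "0 -150 -63 0 0 0 0"

```text
time_s: 16.3
tool_pos: [485.5, -317.8, 22.6]
orientation: [0.744, 0.668, 0.0, 0.002]
force: [0.3, -0.3, -1.5]
finger_gap: 25.2
gripper_force: 30.0
```

>>> carry_out --pt "0 0 -1.5 0 0 0 0" --pt "0 0 -2.5 0 0 0 0" --pt "0 0 -2.5 0 0 0 0"

```text
time_s: 16.6
tool_pos: [485.1, -317.7, 19.7]
orientation: [0.745, 0.668, 0.0, 0.001]
force: [-1.1, 0.8, 5.5]
finger_gap: 25.9
gripper_force: 30.0
```

>>> carry_out --pt "0 0 0 0 0 0 50" --pt "0 0 0 0 0 0 50" --pt "0 0 0 0 0 0 50" --pt "0 0 20 0 0 0 50" --pt "0 0 60 0 0 0 50" --pt "0 0 110 0 0 0 50" --pt "0 20 160 0 0 0 50" --pt "0 50 210 0 0 0 50" --pt "0 90 260 0 0 0 50" --pt "-20 120 310 0 0 0 50" --pt "-20 120 320 0 0 0 50" --pt "-20 120 320 0 0 0 50"

```text
time_s: 17.8
tool_pos: [465.8, -196.4, 346.0]
orientation: [0.744, 0.668, 0.002, 0.006]
force: [0.3, -1.3, 0.2]
finger_gap: 50.0
gripper_force: 0.0
```

```bash
python3 - <<'E'
from h import *
import pickle
s=cam('wrist'); save(s,'w7',1.2); np.save('w7',cloud(s)); pickle.dump(s,open('w7.pkl','wb'))
o=cam('side'); a=cv2.resize(o['frame'][130:,:330,::-1],None,fx=1.2,fy=1.2); w=cv2.imread('pics/w7.png')
h=max(a.shape[0],w.shape[0]); z=np.zeros((h,800,3),np.uint8); w=cv2.resize(s['frame'][:260,:,::-1],(450,228)); z[:228,:450]=w; b=cv2.resize(o['frame'][120:,100:400,::-1],(350,308)); z[:308,450:]=b
cv2.imwrite('pics/final.png',z)
E
```

```text
(no output)
```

View pics/w7.png

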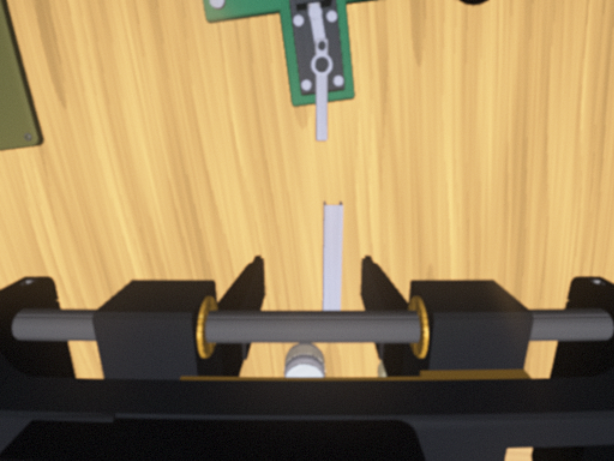

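The lever, pivot (321,65) to tip (321,138), stands closed, and the bar lies flat at (333,255), clear of the press. One last look at the wheel.

>>> carry_out --pt "0 45 0 0 0 0 50" --pt "0 90 0 0 0 0 50" --pt "0 130 0 0 0 0 50" --pt "0 130 0 0 0 0 50" --pt "0 130 0 0 0 0 50"

```text
time_s: 18.4
tool_pos: [463.9, -66.9, 336.0]
orientation: [0.744, 0.668, -0.001, -0.001]
force: [0.2, -0.1, 0.6]
finger_gap: 50.2
gripper_force: 0.0
```

```bash
python3 - <<'E'
from h import *
import pickle
s=pickle.load(open('w7.pkl','rb'))
p,t=[ray(s,[(u/1.2,v/1.2)],z)[0] for u,v,z in((321,65,72),(321,139,67))]
d=t-p; print('lever',p,t,np.degrees(np.arctan2(d[1],d[0])),np.hypot(*d[:2]))
P=np.load('w7.npy'); m=(abs(P[...,2]-30)<3)&(P[...,1]<-150); print('bar z',P[m][:,:2].min(0),P[m][:,:2].max(0))
save(cam('wrist'),'w8')
E
```

```text
lever [494.38336134 -55.41097055  72.        ] [ 486.337114   -136.94449137   67.        ] -95.6360633252746 81.92958631287034
bar z [ 396.40371708 -512.20564069] [ 551.02789086 -226.40067363]
```

View pics/w8.png

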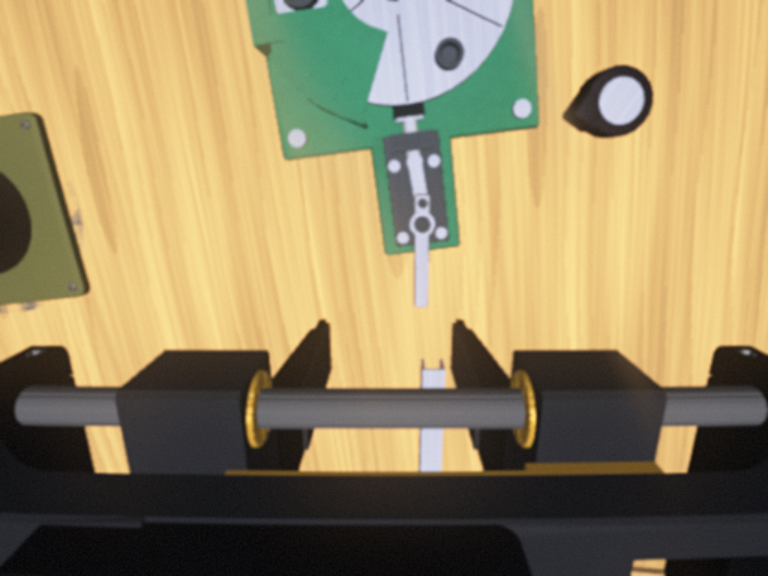

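The lever stands at -95.6°, which is its stop, and the shoe (409,110) is on the rim. The wheel's radial line still points at the clamp, so the wheel has not moved. Handing in.

```bash
python3 -c "
from station import bot
print(bot.close_job())"
```

```text
the job is handed in; nothing more can be done
None
```

The job is handed in, with no verdict returned: the widest die was centred in the window and the wheel showed no movement after clamping, the clamp is over centre on its stop, and the bar lies flat on the bench, open side down and clear of the press, with nothing else moved.

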